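# Lever a stuck press platen loose

## Task

The rectangular platen is stuck tight on its changing stand. Take the long flat pry bar from among the tools, lay it in the stand's saddle with its nose under the overhanging edge of the platen, then push the handle end down towards the bench so that the platen is levered up off its seat and stays up. Leave the bar where it ends up and stand clear.

Things in the scene. Friction and masses are not known exactly. Their poses are not given: they have to be found in the camera images.
- bar_grip (a point): Pry bar's centre of gravity, half-way up its handle: grip here. Straight 250 mm bar, flat underneath: bare steel blade 120 long x 24 wide x 6 thick, then black handle 130 x 26 x 22 high. x points to the nose, 165 mm away; handle end 85 mm behind; underside 11 mm below. Starts flat on the bench, nose away from the robot, among three tools side by side (others: short wide scraper, wrench). 0.32 kg
- bar_nose (a point): Middle of the tip of the pry bar's blade, 3 mm above its underside; x points out of the tip, along the bar. Let go level with the nose 65 mm past the saddle, the bar's handle sinks until the nose bears up under the platen, and it stays so, handle end about 45 mm above the bench
- saddle (a point): The fixed stand's fulcrum: middle of the top of a level round bar (16 mm, along y), 70 mm above the bench, between cheeks 52 mm apart inside that rise 12 mm above it. x points level to the platen, handle side is -x. Seated platen: near edge at x = 35 mm, underside at z = 16 mm, open beneath back to a column face at x = 75 mm, so the level 6 mm blade slides in with 10 mm to spare in height
- platen (a joint): How far the platen has risen, m: 0 seated, 0.022 at most. Aluminium plate with black rubber pad, 130 (along saddle x) x 160 x 20 mm thick, top 106 mm above the bench, guided straight up by a post. Stiff: about 27 N lifts it, or 12 N on the handle end; it stays where left. With the nose 65 mm past the saddle, pushing the handle end down to the bench raises it about 14 mm

How it is judged:
By the outcome, as a careful person would: the job done as asked, in the order asked, and still so for the second after the job is handed in, with the robot touching nothing.
It also fails if it takes over 51 s, if anything falls off the work surface, if the arm or the gripper's body presses on something with over 40 N, if the wrist force passes 120 N, or if a joint passes its speed limit or range.

## Robot

A 7-joint arm with a two-finger parallel gripper is mounted at the origin on the work surface. World frame = base frame: x ahead of the robot, y to its left, z up, the work surface at z = 0. Lengths are in m, angles in rad, forces in N, time in s.
With the tool pointing down it reaches from about 0.425 to 0.925 m from the base axis. Payload 6.8 kg.
Tool frame: the origin (TCP) lies between the finger pads; the fingertips stand ctrl.tips_ahead ahead of it and the grasp point (between the pads) lies 3 mm ahead of it (ctrl.tips_ahead is the distance from the TCP to the fingertips, in m); x points along the fingers, y is the direction in which the jaws open and shut, and the axes are right-handed (so a half turn about x gives the same grasp; the last joint's range is limited). The gripper opens to 85 mm and grips with 20 to 120 N. Pads are 22 mm wide; open, the fingers measure 114 mm over their backs; the gripper's body (76 mm by 85 mm) begins 54 mm behind the grasp point. The pads swing forward as they close: fully open they stand 13 mm farther back than shut.
Start: joints at [-1.39, 0.477, 0.022, 1.555, -0.011, 1.109, -0.083], TCP at [0.192, 0.647, 0.253] pointing down, gripper open.
Joint ranges: [-2.96, 2.96], [-0.34, 2.1], [-1.41, 1.46], [0.24, 2.44], [-1.37, 4.51], [0.17, 1.92], [-2.96, 2.96]. Speed limits (rad/s): [2.39, 2.39, 3.14, 3.14, 3.14, 3.14, 3.14].

## Interface

Orientations are given as a unit quaternion [w, x, y, z].
In Python, from rig import ctrl gives the robot as it stands.
- The arm moves only by the shell command python3 -m handwheel 'ROWS' [FORCE]. ROWS is JSON, a list of rows, each a list of 3 entries, a list of its own where there are three numbers: the shift along the world's x, y, z in cm, then the turn, a rotation vector about the world's x, y, z in degrees, then the finger opening in cm, from 0 to 8.54. In form: [[[tx, ty, tz], [ax, ay, az], hand], ...]. A call has 1 to 12 rows; each row shifts and turns the pose as measured when the row begins; what a row does not reach is not made up. A row lasts 1/10 s, in which the tool goes at most 50 mm and 8.59 degrees, less where a joint would pass 70% of its speed; a pose out of reach is approached as far as the arm can. A call is refused whole if a number of a shift passes 5 or a number of a turn 8.59, either way. A call with a gripper value outside its range is refused whole. The fingers move at their own pace and stop on an object; FORCE is the grip in N (left out, the last holds). Time passes only in rows, so rows that do not move let the fingers close. It gives the time, the measured TCP pose, the force and the opening at its end, in the units of the state.
- ctrl.sense(): the state, without advancing time (a new reading comes with each control period).
- ctrl.get_image(name): name is "scene" or "top" or "wrist"; returns the picture (480x640x3 uint8, red, green, blue); there is no depth.
- ctrl.camera_info(name): a dict with "intrinsics" (3x3 intrinsics, pixels), "k1" (the pictures are not rectified: a ray, as slopes to the right and down, at radius r is drawn at 1 + k1 r^2 times it, then the intrinsics apply), "T" (4x4, takes a point from camera to world coordinates); the wrist camera has in their place "tool_from_camera" (4x4, takes a point from camera to tool coordinates, whose origin is the TCP and whose axes are the tool frame's). Camera axes: x right, y down, z forward; pixel columns grow to the right and rows downward; lengths in m; the calibration is good to about 2 mm. A picture is of the moment at which its call begins: read the wrist's pose just before it. camera_info takes no time and is no camera call.
- ctrl.close_job(): hands the job in, once; it reports no verdict.
The state is a dict: "clock": time; "qpos": joint angles; "qvel": joint speeds; "joint_efforts": joint torques, N m; "tool_pos": TCP position; "tcp_rot": TCP orientation; "wrist_force": force on the tool from outside, world axes, zero at the start; "torque": the same for the moment, N m; "finger_gap": finger opening in m.
Only numpy, scipy, OpenCV 4.12 (cv2) and the standard library are available. Lean on these libraries where they do the work, as an engineer would, in place of code of your own. Each camera call takes 0.05 s, during which the arm holds its last target.

## Working session

There is one attempt and no reset: what is moved stays moved. The work goes in short steps, Python scripts to look and compute and a shell command to move; the robot and the scene stay as the last step left them, time stands still between calls to the robot, and variables do not carry over. Pictures are saved under pics/ and viewed, and the job is handed in when it is done.

```bash
ls; mkdir -p pics; python3 - <<'E'
from rig import ctrl
import cv2
print(ctrl.sense()); print(ctrl.tips_ahead)
for n in ["scene","top","wrist"]:
    i=ctrl.camera_info(n); print(n,i)
    cv2.imwrite(f"pics/a_{n}.png",ctrl.get_image(n)[:,:,::-1])
E
```

```text
pics
{'clock': 0.0, 'qpos': array([-1.39006323,  0.47779572,  0.02232577,  1.55644824, -0.01150536,
        1.10932484, -0.08313421]), 'qvel': array([ 3.65152993e-04,  9.90054110e-05, -1.95568828e-03,  1.01478766e-03,
       -6.60553322e-04,  1.25788077e-03,  1.15571695e-03]), 'joint_efforts': array([ 1.29336013e-04, -5.96452439e+01,  1.60799369e+00, -2.81198269e+01,
        1.24275152e-02,  9.17411700e-03, -2.48063679e-05]), 'tool_pos': array([0.19210598, 0.64650281, 0.25232972]), 'tcp_rot': array([ 0.69969581,  0.10111261,  0.69979499, -0.10241575]), 'wrist_force': array([0.54848309, 0.15933317, 0.63896476]), 'torque': array([-0.01633797,  0.02249267, -0.01253302]), 'finger_gap': 0.08533991246787731}
0.022
scene {'intrinsics': array([[557.32369922,   0.        , 322.48525609],
       [  0.        , 557.32369922, 238.65087726],
       [  0.        ,   0.        ,   1.        ]]), 'k1': -0.04262885976945611, 'T': array([[ 0.81329055,  0.41339449, -0.40946731,  1.05822193],
       [ 0.58181661, -0.5694085 ,  0.58074383, -0.82043958],
       [ 0.00692213, -0.71054835, -0.70361433,  0.9
[... 392 characters left out ...]
09689908],
       [ 0.00369518, -0.13070016, -0.99141506,  1.29726816],
       [ 0.        ,  0.        ,  0.        ,  1.        ]])}
wrist {'intrinsics': array([[373.17920333,   0.        , 328.13639934],
       [  0.        , 373.17920333, 235.26692113],
       [  0.        ,   0.        ,   1.        ]]), 'k1': -0.06735599757139019, 'tool_from_camera': array([[ 7.83966970e-05, -2.60059200e-01,  9.65592671e-01,
        -1.19499849e-01],
       [ 9.99999789e-01,  6.42833387e-04,  9.19415179e-05,
        -3.03939339e-04],
       [-6.44625444e-04,  9.65592460e-01,  2.60059196e-01,
        -6.59462839e-02],
       [ 0.00000000e+00,  0.00000000e+00,  0.00000000e+00,
         1.00000000e+00]])}
```

View pics/a_scene.png

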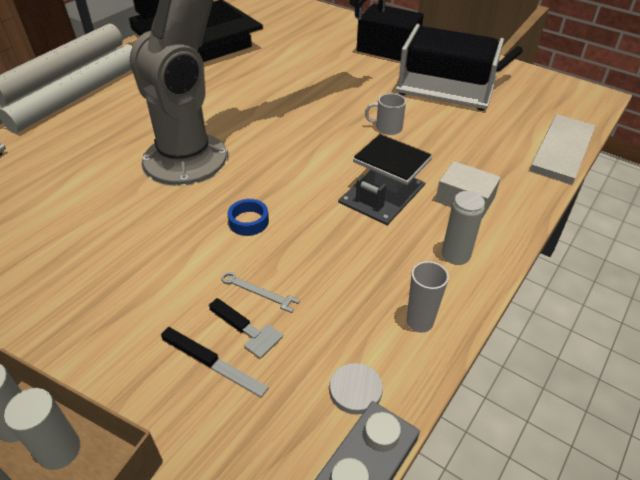

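View pics/a_top.png

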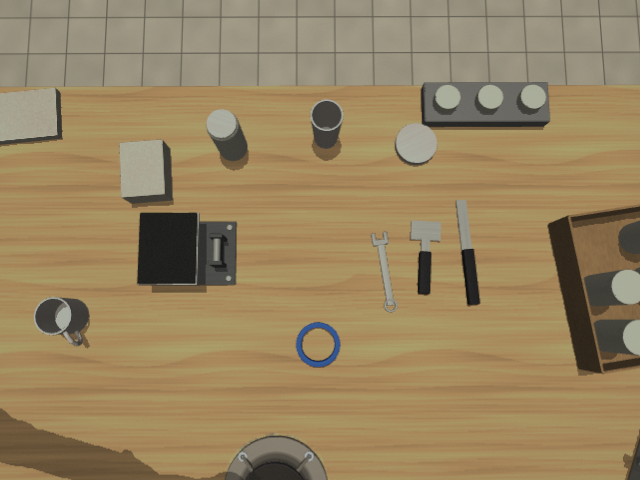

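The top view shows the pry bar on the right, with its nose at about (461,200) and its handle end at about (474,303). The stand is at the left: saddle roller about (217,250), platen about (168,248), so saddle x points roughly along world +y. Next I'll measure these positions.

```bash
cat > h.py <<'E'
import numpy as np, cv2
from rig import ctrl
from scipy.spatial.transform import Rotation as R
def Rq(q): return R.from_quat([q[1],q[2],q[3],q[0]]).as_matrix()
def campose(n,s=None):
    i=ctrl.camera_info(n)
    if n!="wrist": return i,i["T"]
    s=s or ctrl.sense(); T=np.eye(4);T[:3,:3]=Rq(s["tcp_rot"]);T[:3,3]=s["tool_pos"]
    return i,T@i["tool_from_camera"]
def rays(n,px,s=None,cp=None):
    i,T=cp or campose(n,s);K=i["intrinsics"];k=i["k1"]
    px=np.atleast_2d(np.asarray(px,float))
    d=(px-[K[0,2],K[1,2]])/K[0,0]; u=d.copy()
    for _ in range(20): u=d/(1+k*(u**2).sum(1,keepdims=True))
    v=np.c_[u,np.ones(len(u))]@T[:3,:3].T
    return T[:3,3],v
def onplane(n,px,z,s=None,cp=None):
    o,v=rays(n,px,s,cp); return o+v*((z-o[2])/v[:,2])[:,None]
def proj(n,P,s=None,cp=None):
    i,T=cp or campose(n,s);K=i["intrinsics"]
    c=(np.atleast_2d(P)-T[:3,3])@T[:3,:3]; u=c[:,:2]/c[:,2:]
    u=u*(1+i["k1"]*(u**2).sum(1,keepdims=True)); return u*K[0,0]+[K[0,2],K[1,2]]
E
python3 - <<'E'
from h import *
im=cv2.imread("pics/a_top.png")
cv2.imwrite("pics/b_bar.png",cv2.resize(im[185:320,360:500],None,fx=4.4,fy=4.4,interpolation=cv2.INTER_CUBIC))
cv2.imwrite("pics/b_stand.png",cv2.resize(im[195:305,120:260],None,fx=5,fy=5,interpolation=cv2.INTER_CUBIC))
im=cv2.imread("pics/a_scene.png")
cv2.imwrite("pics/b_stand2.png",cv2.resize(im[125:230,330:440],None,fx=5,fy=5,interpolation=cv2.INTER_CUBIC))
s=ctrl.sense();print(Rq(s["tcp_rot"]).round(3))
E
```

```text
[[-0.     0.285  0.959]
 [-0.001  0.959 -0.285]
 [-1.    -0.001  0.   ]]
```

View pics/b_bar.png

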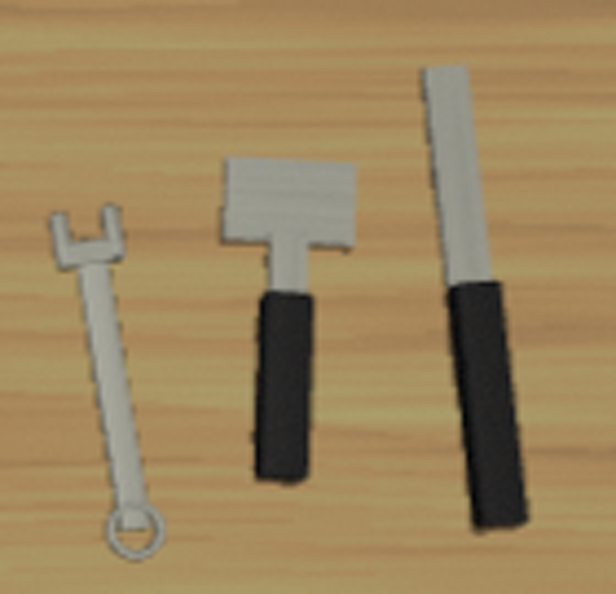

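View pics/b_stand.png

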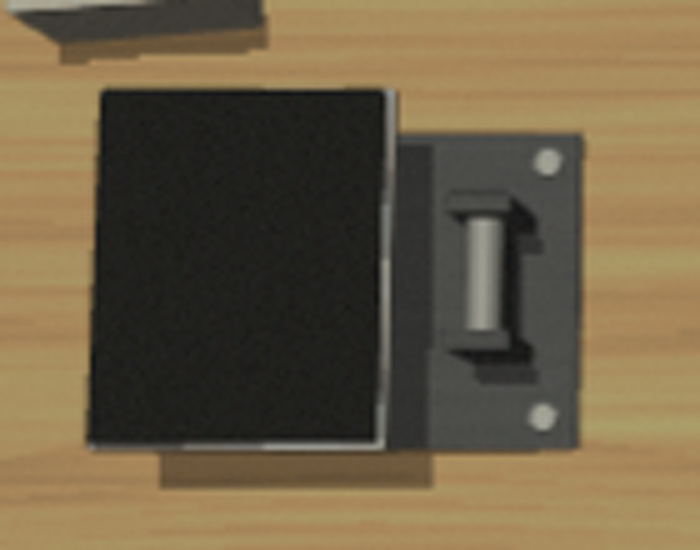

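View pics/b_stand2.png

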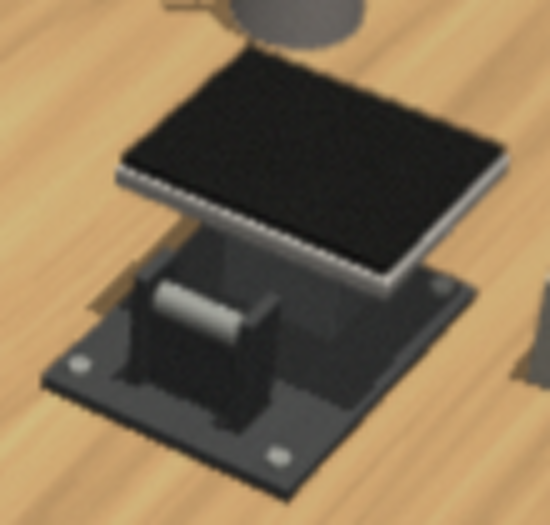

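```bash
python3 - <<'E'
from h import *
im=cv2.imread("pics/a_top.png"); cp=campose("top")
g=im.max(axis=2).astype(int)
def comp(mask,x0,y0,x1,y1):
    m=np.zeros(mask.shape,np.uint8); m[y0:y1,x0:x1]=mask[y0:y1,x0:x1]
    c,_=cv2.findContours(m,cv2.RETR_EXTERNAL,cv2.CHAIN_APPROX_NONE); c=max(c,key=cv2.contourArea); return c
def show(name,c,z):
    r=cv2.minAreaRect(c); b=cv2.boxPoints(r); w=onplane("top",b,z,cp=cp)
    cen=w.mean(0); e=[w[1]-w[0],w[2]-w[1]]
    print(name,"px",np.round(r[0],1),"cen",cen.round(4),[ (round(np.linalg.norm(v)*1000,1),round(np.degrees(np.arctan2(v[1],v[0])),1)) for v in e])
sat=im.max(2).astype(int)-im.min(2)
show("handle",comp(g<60,440,235,495,315),.02)
show("blade",comp((sat<40)&(g>90),445,190,490,260),.006)
show("platen",comp(g<50,130,200,203,295),.106)
show("roller",comp((g>95)&(sat<40),208,230,226,268),.070)
bar=comp((g<60)|(sat<45),440,190,495,315);show("bar",bar,.012)
o=im[195:305,120:260]
print(ctrl.sense()["clock"])
# scene platen + roller
im=cv2.imread("pics/a_scene.png");cp=campose("scene");g=im.max(axis=2).astype(int);sat=g-im.min(2)
c=comp((g>110)&(sat<40),355,175,388,200);r=cv2.minAreaRect(c);print(r,onplane("scene",[r[0]],.070,cp=cp))
c=comp(g<50,350,130,435,182);c=cv2.approxPolyDP(c,4,True)[:,0];print(c,onplane("scene",c,.106,cp=cp).round(4))
E
```

```text
handle px [470.  276.5] cen [ 0.4751 -0.4495  0.02  ] [(np.float64(28.1), np.float64(-83.5)), (np.float64(128.6), np.float64(-175.6))]
blade px [463.1 224.1] cen [ 0.6008 -0.442   0.006 ] [(np.float64(26.1), np.float64(-83.4)), (np.float64(118.7), np.float64(-175.6))]
platen px [167. 248.] cen [0.5334 0.2309 0.106 ] [(np.float64(127.1), np.float64(-90.2)), (np.float64(153.4), np.float64(-178.5))]
roller px [215.9 249.5] cen [0.5337 0.1313 0.07  ] [(np.float64(48.1), np.float64(-2.3)), (np.float64(12.5), np.float64(-93.8))]
bar px [467.1 252. ] cen [ 0.5344 -0.4471  0.012 ] [(np.float64(31.3), np.float64(-83.4)), (np.float64(249.6), np.float64(-175.6))]
0.15
((369.2680969238281, 185.8969268798828), (16.65167808532715, 4.264453887939453), 23.962486267089844) [[0.53049924 0.12806756 0.07      ]]
[[355 157]
 [407 178]
 [429 155]
 [379 135]] [[0.4613 0.1659 0.106 ]
 [0.6102 0.1692 0.106 ]
 [0.6093 0.2851 0.106 ]
 [0.4592 0.2859 0.106 ]]
```

```bash
python3 -m handwheel '[[[2.4,-4,0.2],[0,0,-5],8.5],[[2.4,-4,0.2],[0,0,-5],8.5],[[2.4,-4,0.2],[0,0,-5],8.5],[[2.4,-4,0.2],[0,0,-5],8.5],[[2.4,-4,0.2],[0,0,-5],8.5],[[2.4,-4,0.2],[0,0,-5],8.5]]'; python3 -c "
from h import *
s=ctrl.sense();print(s['qpos'].round(3),Rq(s['tcp_rot']).round(3).tolist())"
```

```text
clock: 0.75
tool_pos: [0.3321, 0.4029, 0.2616]
tcp_rot: [0.647, 0.281, 0.65, -0.282]
wrist_force: [0.4, 0.0, 0.2]
finger_gap: 0.0851
[-1.167  0.217  0.197  1.918 -0.055  1.014 -0.193] [[-0.005, 0.73, 0.683], [0.0, 0.683, -0.73], [-1.0, -0.004, -0.004]]
```

```bash
python3 -m handwheel '[[[2.5,-4,0.1],[0,0,-5.2],8.5],[[2.5,-4,0.1],[0,0,-5.2],8.5],[[2.5,-4,0.1],[0,0,-5.2],8.5],[[2.5,-4,0.1],[0,0,-5.2],8.5],[[2.5,-4,0.1],[0,0,-5.2],8.5],[[2.5,-4,0.1],[0,0,-5.2],8.5],[[2.5,-4,0.1],[0,0,-5.2],8.5],[[2.5,-4,0.1],[0,0,-5.2],8.5],[[0,0,0],[0,0,0],8.5],[[0,0,0],[0,0,0],8.5]]'; python3 -c "
from h import *
s=ctrl.sense();print(s['qpos'].round(3),Rq(s['tcp_rot']).round(3).tolist())
im=ctrl.get_image('wrist');cv2.imwrite('pics/c_wrist.png',im[:,:,::-1]);import pickle;pickle.dump(s,open('c.pkl','wb'))"
```

```text
clock: 1.75
tool_pos: [0.539, 0.0601, 0.2709]
tcp_rot: [0.495, 0.505, 0.497, -0.503]
wrist_force: [0.1, 1.1, -0.3]
finger_gap: 0.085
[-0.683  0.261  0.554  1.883 -0.162  1.041 -0.078] [[-0.0, 1.0, -0.017], [0.003, -0.017, -1.0], [-1.0, -0.0, -0.003]]
```

View pics/c_wrist.png

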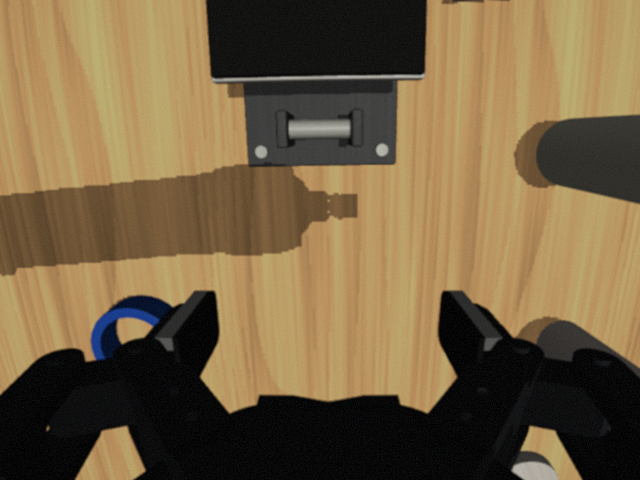

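The wrist view shows the roller centred near (320,128) between its cheeks, with the platen's near edge along row 77.

```bash
python3 - <<'E'
from h import *; import pickle
s=pickle.load(open('c.pkl','rb'));im=cv2.imread("pics/c_wrist.png");cp=campose("wrist",s)
g=im.max(2).astype(int);sat=g-im.min(2)
m=np.zeros(g.shape,np.uint8);m[112:142,283:357]=((g>85)&(sat<40))[112:142,283:357]
ys,xs=np.nonzero(m);print(xs.min(),xs.max(),ys.min(),ys.max())
c,_=cv2.findContours(m,0,1);c=max(c,key=cv2.contourArea);r=cv2.minAreaRect(c);print(r)
b=cv2.boxPoints(r);w=onplane("wrist",b,.068,cp=cp);print(w.round(4),w.mean(0).round(4))
# platen near edge: bottom of light strip per column
pts=[]
for x in range(220,420,5):
    col=g[60:95,x];k=np.nonzero(col>110)[0]
    if len(k): pts.append((x,60+k.min()))
w=onplane("wrist",pts,.106,cp=cp);p=np.polyfit(w[:,0],w[:,1],1);print(np.degrees(np.arctan(p[0])),np.polyval(p,.533),w[0],w[-1])
# stand base lower edge & screws
m=np.zeros(g.shape,np.uint8);m[140:165,250:395]=((g>110)&(sat<40))[140:165,250:395]
n,_,st,ce=cv2.connectedComponentsWithStats(m)
for i in range(1,n):
    if st[i,4]>40: print(ce[i],onplane("wrist",[ce[i]],.012,cp=cp))
E
```

```text
288 350 119 137
((318.98345947265625, 127.6229476928711), (17.77042007446289, 62.083282470703125), 88.91908264160156)
[[0.5064 0.1397 0.068 ]
 [0.5581 0.1398 0.068 ]
 [0.5583 0.1254 0.068 ]
 [0.5061 0.1253 0.068 ]] [0.5322 0.1325 0.068 ]
0.08337850279881023 0.16772189056290823 [0.4623791  0.16743495 0.106     ] [0.60290729 0.16770024 0.106     ]
[381.69465649 149.48854962] [[0.59282378 0.11188906 0.012     ]]
[260.66129032 151.58870968] [[0.47237451 0.11184073 0.012     ]]
```

```bash
python3 -m handwheel '[[[-0.4,-4.3,-0.5],[0,0,-7.1],8.5],[[-0.4,-4.3,-0.5],[0,0,-7.1],8.5],[[-0.4,-4.3,-0.5],[0,0,-7.1],8.5],[[-0.4,-4.3,-0.5],[0,0,-7.1],8.5],[[-0.4,-4.3,-0.5],[0,0,-7.1],8.5],[[-0.4,-4.3,-0.5],[0,0,-7.1],8.5],[[-0.4,-4.3,-0.5],[0,0,-7.1],8.5],[[-0.4,-4.3,-0.5],[0,0,-7.1],8.5],[[-0.4,-4.3,-0.5],[0,0,-7.1],8.5],[[-0.4,-4.3,-0.5],[0,0,-7.1],8.5],[[-0.4,-4.3,-0.5],[0,0,-7.1],8.5],[[-0.4,-4.3,-0.5],[0,0,-7.1],8.5]]';  python3 -m handwheel '[[[0,0,0],[0,0,0],5.5],[[0,0,0],[0,0,0],5.5],[[0,0,0],[0,0,0],5.5]]'; python3 -c "
from h import *
s=ctrl.sense();M=Rq(s['tcp_rot']);print(s['qpos'].round(3),M.round(3).tolist(),np.degrees(np.arctan2(M[1,1],M[0,1])),ctrl.tips_ahead)
im=ctrl.get_image('wrist');cv2.imwrite('pics/d_wrist.png',im[:,:,::-1]);import pickle;pickle.dump(s,open('d.pkl','wb'))"
```

```text
clock: 3.0
tool_pos: [0.494, -0.4426, 0.2064]
tcp_rot: [0.02, 0.712, 0.027, -0.702]
wrist_force: [0.5, -0.2, 0.7]
finger_gap: 0.0853
clock: 3.3
tool_pos: [0.4928, -0.4442, 0.2041]
tcp_rot: [0.018, 0.711, 0.026, -0.703]
wrist_force: [0.8, 0.4, 0.4]
finger_gap: 0.0552
[ 0.072  0.656  0.875  1.673 -0.575  1.087 -0.384] [[0.01, 0.062, -0.998], [0.011, -0.998, -0.062], [-1.0, -0.011, -0.011]] -86.42165455217503 0.022
```

View pics/d_wrist.png

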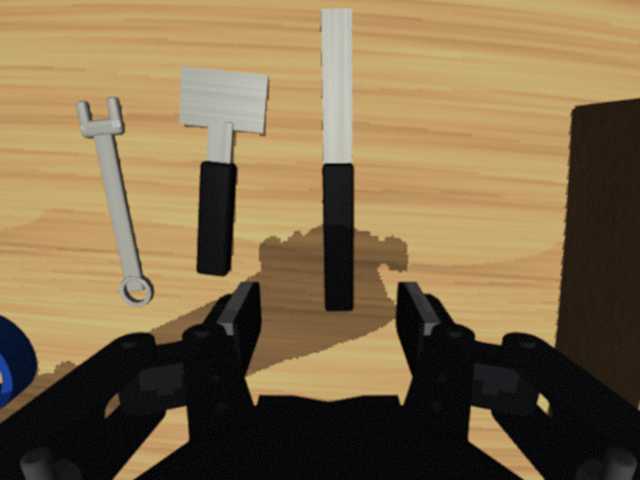

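The bar lies between the fingers in this view: handle from (339,165) to (339,309), nose at about (337,10).

```bash
python3 - <<'E'
from h import *; import pickle
s=pickle.load(open('d.pkl','rb'));im=cv2.imread("pics/d_wrist.png");cp=campose("wrist",s)
g=im.max(2).astype(int);sat=g-im.min(2)
# handle top: per row edges
L=[];Rr=[];B=[]
for y in range(175,300,5):
    k=np.nonzero(g[y,310:368]<48)[0]
    if len(k): L.append((310+k.min()-.5,y));Rr.append((310+k.max()+.5,y))
l=onplane("wrist",L,.022,cp=cp);r=onplane("wrist",Rr,.022,cp=cp)
for w in (l,r): p=np.polyfit(w[:,0],w[:,1],1);print(np.degrees(np.arctan(p[0])),np.polyval(p,.495))
k=np.nonzero(g[150:330,339]<48)[0]+150;print(k.min(),k.max(),onplane("wrist",[(339,k.min()-.5),(339,k.max()+.5)],.022,cp=cp))
L=[];Rr=[]
for y in range(15,160,5):
    k=np.nonzero((g[y,305:370]>90)&(sat[y,305:370]<35))[0]
    if len(k): L.append((305+k.min()-.5,y));Rr.append((305+k.max()+.5,y))
l=onplane("wrist",L,.006,cp=cp);r=onplane("wrist",Rr,.006,cp=cp)
for w in (l,r): p=np.polyfit(w[:,0],w[:,1],1);print(np.degrees(np.arctan(p[0])),np.polyval(p,.495))
k=np.nonzero((g[0:60,337]>90)&(sat[0:60,337]<35))[0];print(k.min(),onplane("wrist",[(337,k.min()-.5)],.006,cp=cp))
E
```

```text
4.000897521201595 -0.4386839785903006
4.544909976938023 -0.4626297213095455
164 310 [[ 0.53856588 -0.44838894  0.022     ]
 [ 0.41102275 -0.45737852  0.022     ]]
4.43319169881188 -0.43888432955768
4.300398683578487 -0.46244377387260194
9 [[ 0.65741159 -0.43894171  0.006     ]]
```

```bash
python3 -m handwheel '[[[0.2,-0.6,-3],[-0.6,0.6,0.8],5.5],[[0,0,-4],[0,0,0],5.5],[[0,0,-4],[0,0,0],5.5],[[0,0,-3],[0,0,0],5.5],[[0,0,0],[0,0,0],5.5]]'; python3 -c "
from h import *
s=ctrl.sense();M=Rq(s['tcp_rot']);print(s['tool_pos'],M[:,0].round(4).tolist(),np.degrees(np.arctan2(M[1,1],M[0,1])),s['wrist_force'])"
```

```text
clock: 3.85
tool_pos: [0.503, -0.4401, 0.0627]
tcp_rot: [0.032, 0.709, 0.035, -0.703]
wrist_force: [-0.6, 0.0, -0.2]
finger_gap: 0.0549
[ 0.50304983 -0.44010663  0.06274787] [0.0088, 0.0044, -1.0] -84.54927375055367 [-0.58251277  0.01362888 -0.18892203]
```

```bash
python3 -m handwheel '[[[-0.85,-1.05,0],[-0.25,0.5,-1.1],5.5],[[0,0,0],[0,0,0],5.5],[[0,0,0],[0,0,0],5.5]]'; python3 -c "
from h import *
s=ctrl.sense();M=Rq(s['tcp_rot']);print(s['tool_pos'],M[:,0].round(4).tolist(),np.degrees(np.arctan2(M[1,1],M[0,1])),s['wrist_force'])"
```

```text
clock: 4.15
tool_pos: [0.4966, -0.4507, 0.0669]
tcp_rot: [0.028, 0.708, 0.027, -0.705]
wrist_force: [-0.2, 0.9, 0.0]
finger_gap: 0.0548
[ 0.4966356  -0.45073628  0.06694218] [0.0033, -0.0023, -1.0] -85.52010474584519 [-0.24094345  0.88639775  0.04566299]
```

```bash
python3 -m handwheel '[[[-0.2,0,-1.5],[0.1,0.2,-0.1],4.5],[[0,0,-1.5],[0,0,0],4.5],[[0,0,0],[0,0,0],4.5],[[0,0,0],[0,0,0],4.5]]'; python3 -c "
from h import *
s=ctrl.sense();M=Rq(s['tcp_rot']);print(s['tool_pos'],M[:,0].round(4).tolist(),np.degrees(np.arctan2(M[1,1],M[0,1])),s['wrist_force'])"
```

```text
clock: 4.55
tool_pos: [0.4956, -0.4519, 0.0372]
tcp_rot: [0.028, 0.708, 0.026, -0.705]
wrist_force: [-0.7, -0.6, -0.3]
finger_gap: 0.0449
[ 0.49560253 -0.45187807  0.03718874] [0.0033, -0.0029, -1.0] -85.63110100281676 [-0.7120245  -0.57892881 -0.25479734]
```

```bash
python3 -m handwheel '[[[-0.1,0.1,-0.8],[0.1,0.2,0],3.4],[[0,0,0],[0,0,0],3.4],[[0,0,0],[0,0,0],3.4],[[0,0,-0.2],[0,0,0],3.2]]' 60; python3 -c "
from h import *
s=ctrl.sense();M=Rq(s['tcp_rot']);print(s['tool_pos'],M[:,0].round(4).tolist(),np.degrees(np.arctan2(M[1,1],M[0,1])),s['wrist_force'])
im=ctrl.get_image('wrist');cv2.imwrite('pics/e_wrist.png',im[:,:,::-1])"
```

```text
clock: 4.95
tool_pos: [0.4946, -0.451, 0.0265]
tcp_rot: [-0.027, -0.706, -0.027, 0.707]
wrist_force: [0.5, 0.6, -0.2]
finger_gap: 0.0317
[ 0.4945608  -0.45095666  0.02650629] [-0.0005, -0.0011, -1.0] -85.63312340040846 [ 0.45046547  0.63863077 -0.1581761 ]
```

View pics/e_wrist.png

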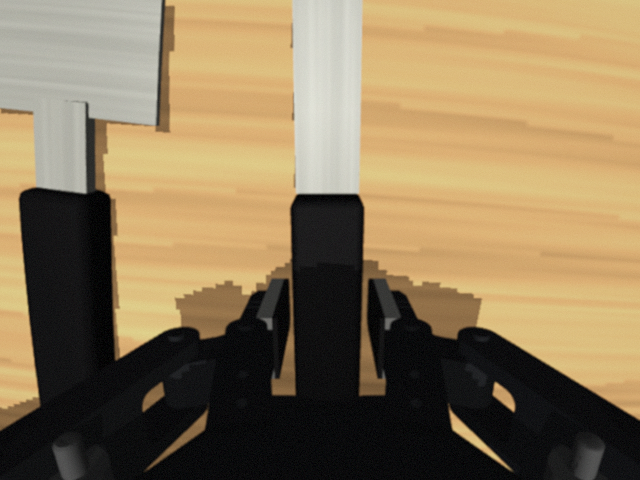

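The fingers straddle the handle evenly, with the pads at columns ~275 and ~380 and the handle between them.

```bash
python3 -m handwheel '[[[0,0,0],[0,0,0],2.0],[[0,0,0],[0,0,0],2.0],[[0,0,0],[0,0,0],2.0],[[0,0,0],[0,0,0],2.0]]' 90; python3 -m handwheel '[[[0,0,1.5],[0,0,0],2.0],[[0,0,3],[0,0,0],2.0],[[0,0,3],[0,0,0],2.0],[[0,0,3],[0,0,0],2.0],[[0,0,3],[0,0,0],2.0],[[0,0,0],[0,0,0],2.0],[[0,0,0],[0,0,0],2.0]]';python3 -c "
from h import *
s=ctrl.sense();M=Rq(s['tcp_rot']);print(s['tool_pos'],M[:,0].round(4).tolist(),np.degrees(np.arctan2(M[1,1],M[0,1])),s['wrist_force'],s['torque'])
im=ctrl.get_image('wrist');cv2.imwrite('pics/f_wrist.png',im[:,:,::-1])"
```

```text
clock: 5.4
tool_pos: [0.4944, -0.4507, 0.0265]
tcp_rot: [-0.027, -0.706, -0.027, 0.707]
wrist_force: [-1.0, 1.1, -0.6]
finger_gap: 0.0237
clock: 6.1
tool_pos: [0.492, -0.4486, 0.1685]
tcp_rot: [-0.026, -0.705, -0.027, 0.708]
wrist_force: [0.2, 0.7, -3.4]
finger_gap: 0.0238
[ 0.49196014 -0.44863594  0.16846646] [-0.0037, 0.0025, -1.0] -85.69955311099731 [ 0.17194556  0.66255981 -3.40416816] [-0.02813169 -0.02896718  0.00740346]
```

View pics/f_wrist.png

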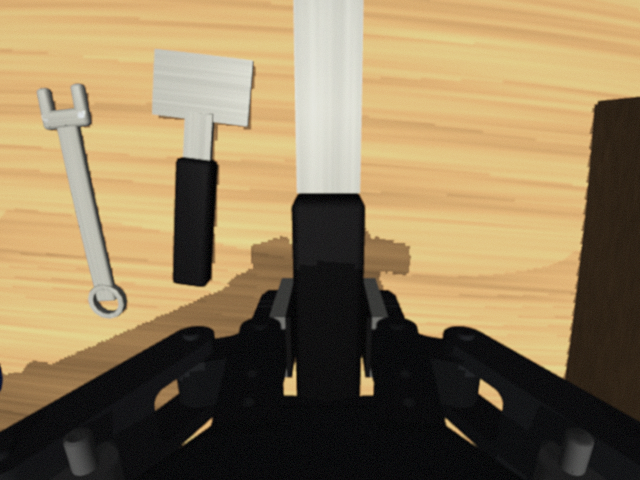

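```bash
python3 -m handwheel '[[[0.2,1,1.5],[0,0,3],2.0],[[0.3,2.5,1.5],[0,0,6],2.0],[[0.3,3,1],[0,0,7.5],2.0],[[0.3,3,0],[0,0,7.5],2.0],[[0.3,3,0],[0,0,7.5],2.0],[[0.3,3,0],[0,0,7.5],2.0],[[0.3,3,0],[0,0,7.5],2.0],[[0.3,3,0],[0,0,7.5],2.0],[[0.3,3,0],[0,0,7.5],2.0],[[0.3,3,0],[0,0,7.5],2.0],[[0.3,3,0],[0,0,7.5],2.0],[[0.2,2,0],[0,0,6],2.0]]' 90; python3 -m handwheel '[[[0,0,0],[0,0,0],2.0],[[0,0,0],[0,0,0],2.0]]';python3 -c "
from h import *
s=ctrl.sense();M=Rq(s['tcp_rot']);print(s['tool_pos'],M[:,0].round(4).tolist(),np.degrees(np.arctan2(M[1,1],M[0,1])),s['wrist_force'],s['torque'],s['qpos'])"
```

```text
clock: 7.35
tool_pos: [0.5188, -0.1062, 0.2066]
tcp_rot: [0.506, 0.488, 0.506, -0.5]
wrist_force: [0.3, 0.2, -2.9]
finger_gap: 0.0241
clock: 7.55
tool_pos: [0.5182, -0.1016, 0.2063]
tcp_rot: [0.508, 0.485, 0.51, -0.497]
wrist_force: [-0.9, -0.4, -3.0]
finger_gap: 0.0239
[ 0.51820356 -0.1015791   0.20625446] [-0.0134, -0.0105, -0.9999] 2.1152413303824686 [-0.91208991 -0.40111428 -3.02558775] [ 0.00026467 -0.03479945 -0.01502283] [-0.38042687  0.32545616  0.55190064  1.97529677 -0.19844524  0.90800738
  0.30971539]
```

```bash
python3 -m handwheel '[[[1.5,0.5,-1],[0.6,-0.8,-1.6],2.0],[[0,0,-2],[0,0,0],2.0],[[0,0,-2],[0,0,0],2.0],[[0,0,-2],[0,0,0],2.0],[[0,0,-1],[0,0,0],2.0],[[0,0,0],[0,0,0],2.0],[[0,0,0],[0,0,0],2.0]]';python3 -c "
from h import *
s=ctrl.sense();M=Rq(s['tcp_rot']);print(s['tool_pos'],M[:,0].round(4).tolist(),np.degrees(np.arctan2(M[1,1],M[0,1])))"
```

```text
clock: 8.25
tool_pos: [0.5325, -0.1032, 0.1248]
tcp_rot: [-0.5, -0.5, -0.498, 0.501]
wrist_force: [0.5, -0.1, -3.2]
finger_gap: 0.0239
[ 0.53250052 -0.10317417  0.12477915] [0.0007, -0.0036, -1.0] -0.16345149499784276
```

```bash
python3 -m handwheel '[[[0.05,0.8,-1.2],[0.2,0,0.5],2.0],[[0,0.8,-1.2],[0,0,0],2.0],[[0,0,0],[0,0,0],2.0],[[0,0,0],[0,0,0],2.0]]';python3 -c "
from h import *
s=ctrl.sense();M=Rq(s['tcp_rot']);print(s['tool_pos'],M[:,0].round(4).tolist(),np.degrees(np.arctan2(M[1,1],M[0,1])))
for n in ('wrist','top','scene'): cv2.imwrite('pics/g_%s.png'%n,ctrl.get_image(n)[:,:,::-1])
im=cv2.imread('pics/g_scene.png')[110:260,290:440];cv2.imwrite('pics/g_s.png',cv2.resize(im,None,fx=4,fy=4))
"
```

```text
clock: 8.65
tool_pos: [0.5344, -0.0856, 0.1007]
tcp_rot: [0.503, 0.499, 0.501, -0.497]
wrist_force: [0.2, -0.4, -2.9]
finger_gap: 0.0242
[ 0.53444349 -0.08559063  0.10065129] [0.0043, 0.0006, -1.0] 0.39228319493775843
```

View pics/g_wrist.png

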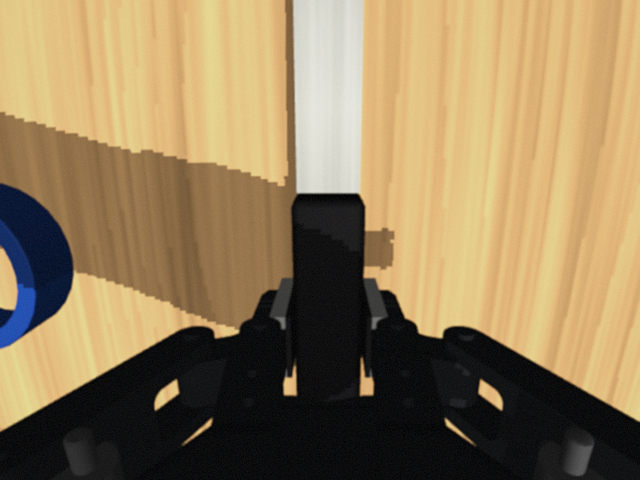

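View pics/g_s.png

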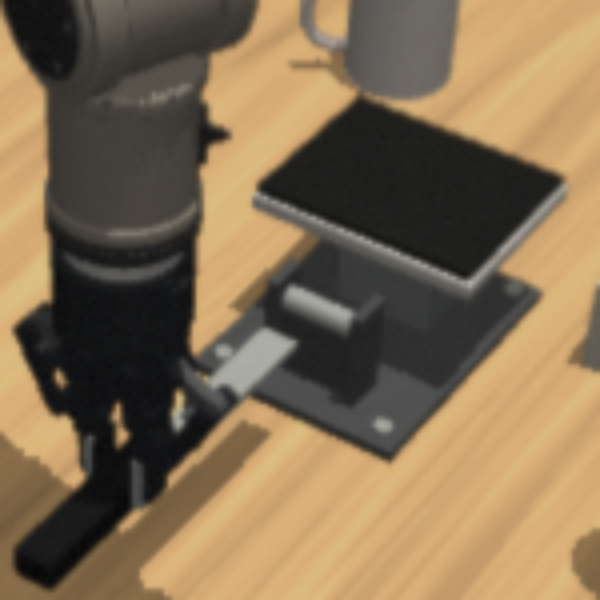

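```bash
python3 - <<'E'
from h import *
for z in (.074,.080):
  p=proj("scene",[[.534-.012,.0795,z],[.534+.012,.0795,z]]);print(z,((p-[290,110])*4).round(0).tolist())
im=cv2.imread('pics/g_top.png');cv2.imwrite('pics/g_t.png',cv2.resize(im[190:310,160:310],None,fx=5,fy=5))
p=proj("top",[[.522,.0795,.08],[.546,.0795,.08]]);print(((p-[160,190])*5).round(0).tolist())
E
```

```text
0.074 [[263.0, 334.0], [297.0, 349.0]]
0.08 [[264.0, 327.0], [297.0, 342.0]]
[[392.0, 320.0], [392.0, 267.0]]
```

View pics/g_t.png

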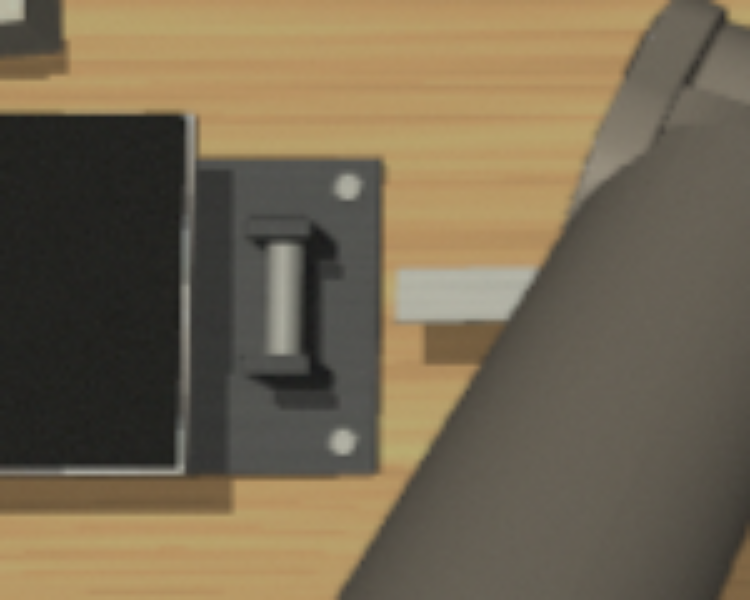

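The nose matches its predicted position in both views: in the 5x top crop its middle is at row ~295, against ~299 for the roller. Sliding it in.

```bash
python3 -m handwheel '[[[-0.1,1,0],[0,0.2,0],2.0],[[0,1,0],[0,0,0],2.0],[[0,1,0],[0,0,0],2.0],[[0,1,0],[0,0,0],2.0],[[0,1,0],[0,0,0],2.0],[[0,1,0],[0,0,0],2.0],[[0,0,0],[0,0,0],2.0],[[0,0,0],[0,0,0],2.0]]';python3 -c "
from h import *
s=ctrl.sense();M=Rq(s['tcp_rot']);print(s['tool_pos'],M[:,0].round(4).tolist(),np.degrees(np.arctan2(M[1,1],M[0,1])),s['wrist_force'],s['torque'])"
```

```text
clock: 9.6
tool_pos: [0.5339, -0.019, 0.1019]
tcp_rot: [0.502, 0.499, 0.502, -0.497]
wrist_force: [0.1, 0.2, -3.5]
finger_gap: 0.0241
[ 0.53391126 -0.01899666  0.10193869] [0.0027, 0.0014, -1.0] 0.4878109022653164 [ 0.09744588  0.19166141 -3.46176835] [-0.06008988 -0.02051108  0.00024802]
```

```bash
python3 -m handwheel '[[[-0.05,0,-0.25],[0,0.15,0],2.0],[[0,0.9,0],[0,0,0],2.0],[[0,0.9,0],[0,0,0],2.0],[[0,0.9,0],[0,0,0],2.0],[[0,0.9,0],[0,0,0],2.0],[[0,0.7,0],[0,0,0],2.0],[[0,0,0],[0,0,0],2.0],[[0,0,0],[0,0,0],2.0]]';python3 -c "
from h import *
s=ctrl.sense();M=Rq(s['tcp_rot']);print(s['tool_pos'],M[:,0].round(4).tolist(),np.degrees(np.arctan2(M[1,1],M[0,1])),s['wrist_force'],s['torque'])
for n in ('top','scene'): cv2.imwrite('pics/i_%s.png'%n,ctrl.get_image(n)[:,:,::-1])
im=cv2.imread('pics/i_scene.png')[110:260,290:440];cv2.imwrite('pics/i_s.png',cv2.resize(im,None,fx=4,fy=4))
im=cv2.imread('pics/i_top.png');cv2.imwrite('pics/i_t.png',cv2.resize(im[190:310,160:310],None,fx=5,fy=5))
"
```

```text
clock: 10.4
tool_pos: [0.5333, 0.0274, 0.0991]
tcp_rot: [0.502, 0.498, 0.502, -0.498]
wrist_force: [0.9, -0.1, -3.3]
finger_gap: 0.0239
[0.53326226 0.02737356 0.09914805] [-0.0002, 0.001, -1.0] 0.441890743844152 [ 0.89157782 -0.13032737 -3.26016512] [-0.01467757 -0.00812369  0.01162507]
```

View pics/i_s.png

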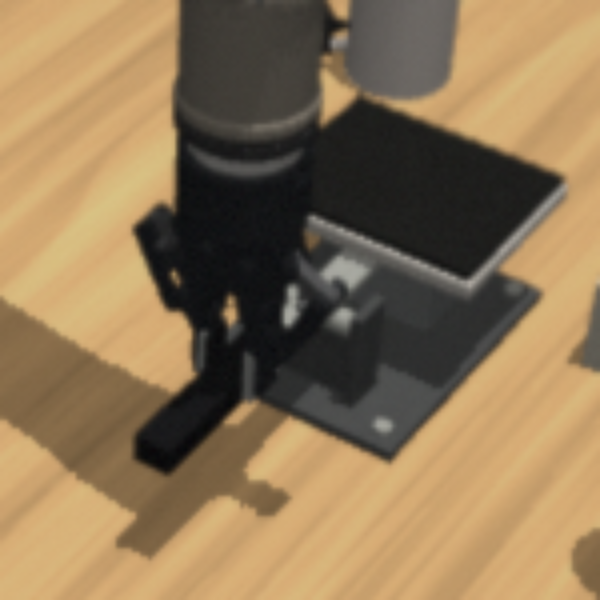

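View pics/i_t.png

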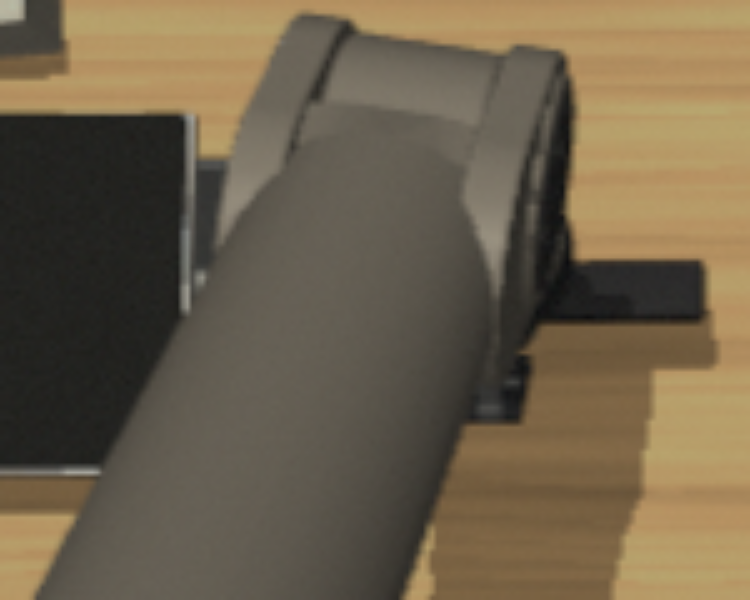

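```bash
python3 -m handwheel '[[[0,0.45,0],[0,0,0],2.0],[[0,0,0],[0,0,0],2.0],[[0,0,-0.15],[0,0,0],2.0],[[0,0,0],[0,0,0],2.0],[[0,0,0],[0,0,0],2.0]]';python3 -c "
from h import *
s=ctrl.sense();M=Rq(s['tcp_rot']);print(s['tool_pos'],M[:,0].round(4).tolist(),np.degrees(np.arctan2(M[1,1],M[0,1])),s['wrist_force'],s['torque'])"
```

```text
clock: 11.0
tool_pos: [0.5333, 0.0305, 0.0976]
tcp_rot: [0.501, 0.499, 0.501, -0.499]
wrist_force: [0.1, 1.0, -2.9]
finger_gap: 0.0239
[0.53325589 0.03047182 0.09757834] [-0.0001, 0.0006, -1.0] 0.2765121200993921 [ 0.09633667  0.96636601 -2.90844816] [-0.02799898  0.0121359   0.0757646 ]
```

```bash
python3 -m handwheel '[[[0,0.25,0],[0,0,0],2.0],[[0,0,-0.15],[0,0,0],2.0],[[0,0,0],[0,0,0],2.0],[[0,0,0],[0,0,0],2.0]]';python3 -c "
from h import *
s=ctrl.sense();M=Rq(s['tcp_rot']);print(s['tool_pos'],s['wrist_force'],s['torque'])"
```

```text
clock: 11.4
tool_pos: [0.5334, 0.033, 0.0961]
tcp_rot: [0.501, 0.499, 0.501, -0.499]
wrist_force: [0.2, -0.6, -2.2]
finger_gap: 0.0236
[0.53340912 0.03299262 0.0961015 ] [ 0.20943044 -0.60300766 -2.18513556] [ 0.04720685 -0.00909412 -0.00041892]
```

The weight on the wrist is falling, so the blade is meeting the roller. Releasing.

```bash
python3 -m handwheel '[[[0,0,0],[0,0,0],3.2],[[0,0,0],[0,0,0],4.2],[[0,0,0],[0,0,0],5],[[0,0,0],[0,0,0],5]]' 40; python3 -m handwheel '[[[0,0,2],[0,0,0],5],[[0,0,3],[0,0,0],5],[[0,0,3],[0,0,0],5],[[0,-2,3],[0,0,0],4],[[0,-4,1],[0,0,0],3],[[0,-4,0],[0,0,0],2],[[0,-4,0],[0,0,0],1],[[0,0,0],[0,0,0],0],[[0,0,0],[0,0,0],0]]' ;python3 -c "
from h import *
import pickle
s=ctrl.sense();M=Rq(s['tcp_rot']);print(s['tool_pos'],M[:,0].round(4).tolist(),s['wrist_force'],s['torque'])
pickle.dump(s,open('j.pkl','wb'))
for n in ('wrist','top','scene'): cv2.imwrite('pics/j_%s.png'%n,ctrl.get_image(n)[:,:,::-1])
im=cv2.imread('pics/j_scene.png')[110:260,290:440];cv2.imwrite('pics/j_s.png',cv2.resize(im,None,fx=4,fy=4))
"
```

```text
clock: 11.8
tool_pos: [0.5345, 0.0329, 0.097]
tcp_rot: [0.501, 0.5, 0.501, -0.498]
wrist_force: [-0.5, -0.1, 0.0]
finger_gap: 0.0499
clock: 12.7
tool_pos: [0.5342, -0.1112, 0.2235]
tcp_rot: [0.503, 0.5, 0.5, -0.496]
wrist_force: [0.3, 0.7, 0.2]
finger_gap: 0.0001
[ 0.53416395 -0.11117535  0.22349165] [0.0062, 0.0003, -1.0] [0.31197995 0.66335104 0.20575794] [ 0.04842494 -0.0126085   0.01929353]
```

View pics/j_s.png

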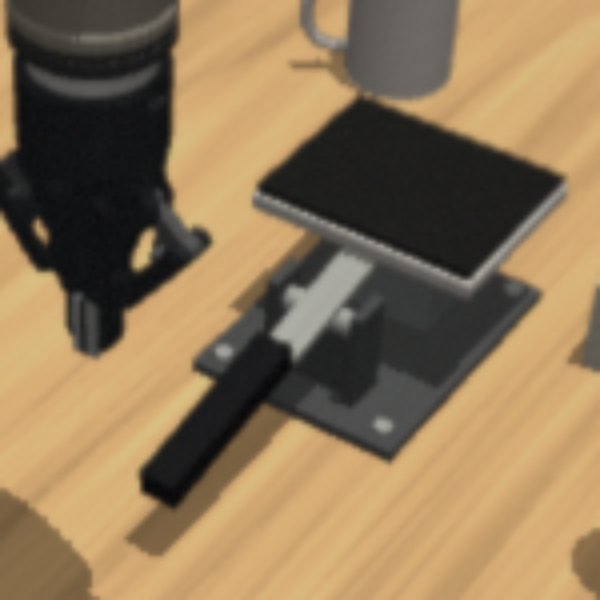

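View pics/j_wrist.png

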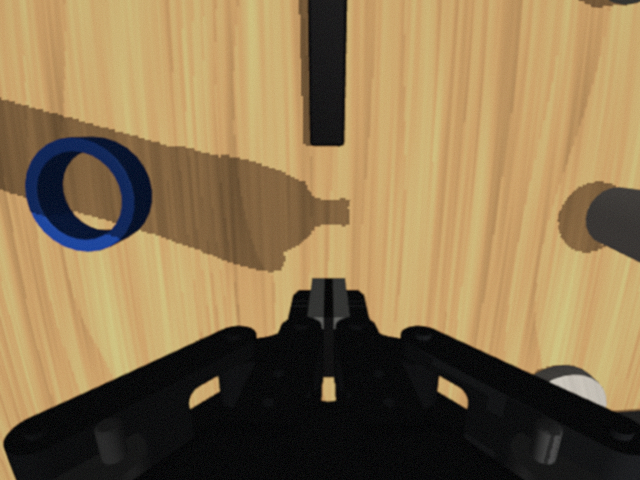

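The bar rests as described: nose under the platen, handle end sunk but off the bench, at (326,145) in the wrist view.

```bash
python3 - <<'E'
from h import *; import pickle
s=pickle.load(open('j.pkl','rb'));print(onplane("wrist",[(309,144),(344,145)],.066,s=s))
im=cv2.imread('pics/j_top.png');cv2.imwrite('pics/j_t.png',cv2.resize(im[190:310,160:310],None,fx=5,fy=5))
E
```

```text
[[ 0.52048802 -0.05194469  0.066     ]
 [ 0.54584289 -0.05244807  0.066     ]]
```

View pics/j_t.png

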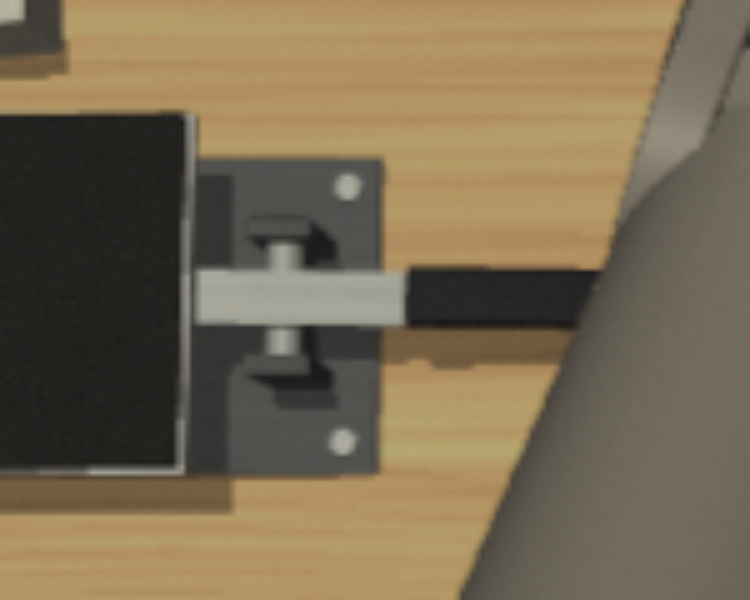

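```bash
python3 -m handwheel '[[[0,3,-1],[0,0.3,-0.2],0],[[0,3.3,-3],[0,0,0],0],[[0,0.8,-3],[0,0,0],0],[[0,0,-3],[0,0,0],0],[[0,0,0],[0,0,0],0],[[0,0,0],[0,0,0],0]]' 60;python3 -c "
from h import *
s=ctrl.sense();M=Rq(s['tcp_rot']);print(s['tool_pos'],M[:,0].round(4).tolist(),s['wrist_force'],s['torque'],ctrl.tips_ahead)"
```

```text
clock: 13.45
tool_pos: [0.5353, -0.0274, 0.1211]
tcp_rot: [0.505, 0.497, 0.505, -0.494]
wrist_force: [-0.6, -0.1, 0.1]
finger_gap: 0.0001
[ 0.53527253 -0.02739205  0.12112771] [0.0025, 0.0034, -1.0] [-0.57883636 -0.09887054  0.13472255] [ 0.02114496 -0.06121813 -0.07033758] 0.022
```

```bash
python3 -m handwheel '[[[-0.2,-1.2,-1.5],[-0.2,0.1,0],0],[[0,0,-1],[0,0,0],0],[[0,0,0],[0,0,0],0],[[0,0,0],[0,0,0],0]]' 60;python3 -c "
from h import *
s=ctrl.sense();M=Rq(s['tcp_rot']);print(s['tool_pos'],M[:,0].round(4).tolist(),s['wrist_force'],s['torque'])"
python3 -m handwheel '[[[0,0,-0.5],[0,0,0],0],[[0,0,0],[0,0,0],0]]'
```

```text
clock: 13.85
tool_pos: [0.5366, -0.0383, 0.1001]
tcp_rot: [0.507, 0.497, 0.504, -0.493]
wrist_force: [-1.2, -0.6, -0.2]
finger_gap: -0.0
[ 0.53660546 -0.03830924  0.10008463] [0.0075, 0.0014, -1.0] [-1.20880173 -0.64276242 -0.19769188] [-0.07865028 -0.01615875  0.00112114]
clock: 14.05
tool_pos: [0.5377, -0.0377, 0.0962]
tcp_rot: [0.507, 0.498, 0.503, -0.492]
wrist_force: [0.2, 0.3, -0.5]
finger_gap: -0.0
```

```bash
python3 -m handwheel '[[[-0.45,-0.2,-0.3],[0,0.4,0],0],[[0,0,-0.3],[0,0,0],0],[[0,0,0],[0,0,0],0]]'
python3 -m handwheel '[[[0,0,-0.5],[0,0,0],0],[[0,0,0],[0,0,0],0]]'
```

```text
clock: 14.35
tool_pos: [0.5331, -0.0396, 0.0903]
tcp_rot: [0.506, 0.496, 0.505, -0.493]
wrist_force: [-0.8, 0.2, 0.6]
finger_gap: 0.0001
clock: 14.55
tool_pos: [0.5338, -0.0397, 0.0854]
tcp_rot: [0.506, 0.497, 0.505, -0.493]
wrist_force: [-1.1, 0.3, 6.1]
finger_gap: -0.0001
```

Contact at 6 N. Pushing down in small rows, drifting slightly to +y to follow the arc.

```bash
python3 -m handwheel '[[[0,0.05,-0.5],[0,0,0],0],[[0,0.05,-0.5],[0,0,0],0],[[0,0.05,-0.5],[0,0,0],0]]'
python3 -m handwheel '[[[0,0.05,-0.5],[0,0,0],0],[[0,0.05,-0.5],[0,0,0],0]]';python3 -c "
from h import *
s=ctrl.sense();M=Rq(s['tcp_rot']);print(s['tool_pos'],M[:,0].round(4).tolist(),s['wrist_force'],s['torque'])
cv2.imwrite('pics/k.png',cv2.resize(ctrl.get_image('scene')[110:260,290:440,::-1],None,fx=4,fy=4))"
```

```text
clock: 14.85
tool_pos: [0.5359, -0.0387, 0.0726]
tcp_rot: [0.506, 0.498, 0.504, -0.492]
wrist_force: [-2.3, 1.2, 10.8]
finger_gap: 0.0
clock: 15.05
tool_pos: [0.5374, -0.0375, 0.0641]
tcp_rot: [0.506, 0.499, 0.503, -0.491]
wrist_force: [-2.9, 0.7, 12.6]
finger_gap: 0.0002
[ 0.53737849 -0.03747454  0.06408917] [0.0112, 0.0055, -0.9999] [-2.86477165  0.74322787 12.57281014] [0.4003586  0.55887686 0.038328  ]
```

View pics/k.png

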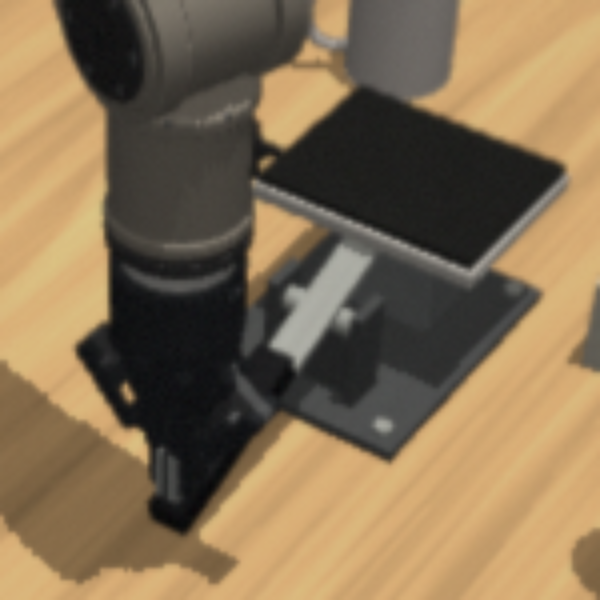

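```bash
python3 -m handwheel '[[[-0.15,0.05,-0.4],[-0.15,0.3,0],0],[[-0.1,0.05,-0.4],[-0.1,0.2,0],0],[[-0.1,0.05,-0.4],[-0.1,0.2,0],0]]'
python3 -m handwheel '[[[-0.1,0.05,-0.4],[0,0.2,0],0],[[-0.1,0.05,-0.3],[0,0.1,0],0]]';python3 -c "
from h import *
s=ctrl.sense();M=Rq(s['tcp_rot']);print(s['tool_pos'],M[:,0].round(4).tolist(),s['wrist_force'],s['torque'])"
```

```text
clock: 15.4
tool_pos: [0.5377, -0.0356, 0.0546]
tcp_rot: [0.506, 0.497, 0.504, -0.493]
wrist_force: [-2.5, 1.3, 12.7]
finger_gap: 0.0001
clock: 15.6
tool_pos: [0.5381, -0.0344, 0.0497]
tcp_rot: [0.505, 0.497, 0.504, -0.493]
wrist_force: [-6.1, -0.2, 32.0]
finger_gap: 0.0003
[ 0.53813449 -0.03444245  0.04969398] [0.0049, 0.0028, -1.0] [-6.11141703 -0.15701714 32.02666155] [0.10936659 1.33925185 0.04842521]
```

Force jumped to 32 N, so the handle end has probably reached the bench. Checking before I lift away.

```bash
python3 -c "
from h import *
s=ctrl.sense();print(s['wrist_force'])
cv2.imwrite('pics/l_full.png',ctrl.get_image('scene')[:,:,::-1])
cv2.imwrite('pics/l.png',cv2.resize(cv2.imread('pics/l_full.png')[110:260,290:440],None,fx=4,fy=4));print(ctrl.sense()['wrist_force'])"
```

```text
[-6.11141703 -0.15701714 32.02666155]
[-2.9122096   0.52603845 20.56887946]
```

View pics/l.png

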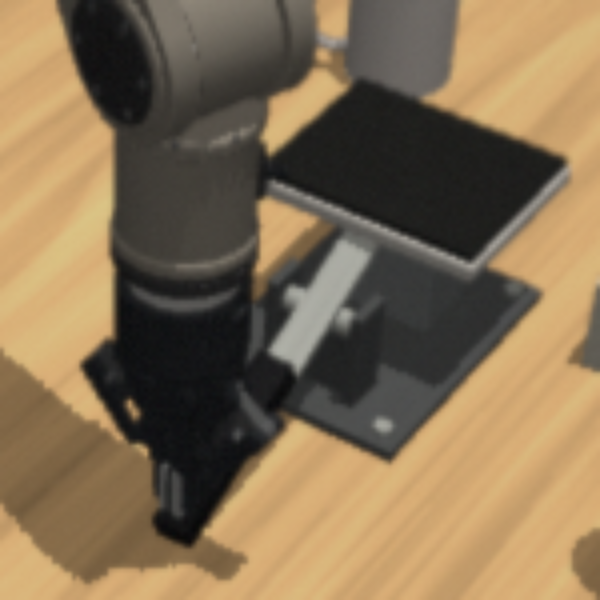

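```bash
python3 -m handwheel '[[[0,0,-0.1],[0,0,0],0],[[0,0,0],[0,0,0],0]]'; python3 -m handwheel '[[[0,0,1],[0,0,0],0],[[0,0,2],[0,0,0],0],[[0,0,3],[0,0,0],0],[[0,0,4],[0,0,0],0],[[0,-3,4],[0,0,0],0],[[0,-4,3],[0,0,0],0],[[0,-4,2],[0,0,0],0],[[0,-4,0],[0,0,0],0],[[0,-4,0],[0,0,0],0],[[0,0,0],[0,0,0],0],[[0,0,0],[0,0,0],0]]';python3 - <<'E'
from h import *
for n in ('top','scene'): cv2.imwrite('pics/m_%s.png'%n,ctrl.get_image(n)[:,:,::-1])
im=cv2.imread('pics/m_scene.png');cv2.imwrite('pics/m_s.png',cv2.resize(im[110:260,290:440],None,fx=4,fy=4))
t=cv2.imread('pics/m_top.png');cv2.imwrite('pics/m_t.png',cv2.resize(t[190:310,160:310],None,fx=5,fy=5))
# platen height: pad corners in scene vs start: triangulate shift at known xy
for nm in ('a_scene','m_scene'):
    g=cv2.imread(f'pics/{nm}.png').max(2);m=np.zeros_like(g);m[120:182,350:436]=(g[120:182,350:436]<50)
    c,_=cv2.findContours(m,0,1);c=max(c,key=cv2.contourArea);M=cv2.moments(c);print(nm,M['m10']/M['m00'],M['m01']/M['m00'])
for z in (.106,.116,.118,.120,.122,.128): print(z,proj("scene",[[.535,.2275,z]]))
E
```

```text
clock: 15.85
tool_pos: [0.5385, -0.0347, 0.0508]
tcp_rot: [0.505, 0.498, 0.504, -0.493]
wrist_force: [-2.1, -0.7, 7.0]
finger_gap: 0.0002
clock: 16.95
tool_pos: [0.5357, -0.2311, 0.2525]
tcp_rot: [0.507, 0.497, 0.504, -0.492]
wrist_force: [-0.5, 0.2, -0.4]
finger_gap: -0.0003
a_scene 392.37101623571857 156.37632792142713
m_scene 392.95994406153227 151.90170812106683
0.106 [[392.44808087 155.5630719 ]]
0.116 [[392.81841961 152.35420544]]
0.118 [[392.89289887 151.70868282]]
0.12 [[392.96751613 151.06190243]]
0.122 [[393.04227174 150.41386082]]
0.128 [[393.26737223 148.46213406]]
```

View pics/m_s.png

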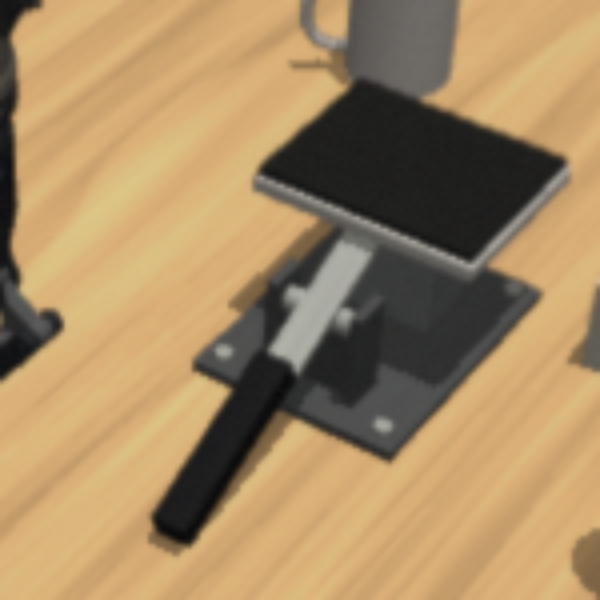

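View pics/m_t.png

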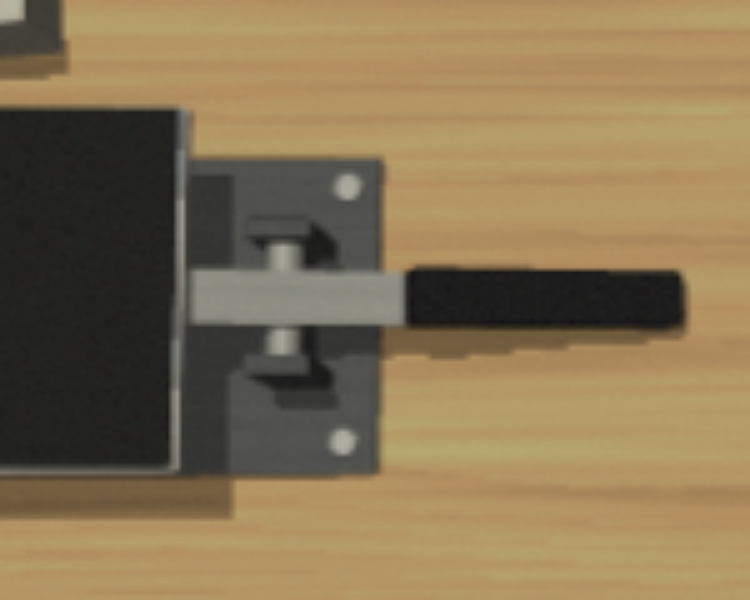

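The platen top moved up about 4.5 px in the scene view, roughly 14 mm. The bar lies under it with its handle end down, and the arm is clear. One settling pause, a last check, then I hand in.

```bash
python3 -m handwheel '[[[0,-2,1],[0,0,0],0],[[0,-2,1],[0,0,0],0],[[0,0,0],[0,0,0],0],[[0,0,0],[0,0,0],0],[[0,0,0],[0,0,0],0],[[0,0,0],[0,0,0],0],[[0,0,0],[0,0,0],0],[[0,0,0],[0,0,0],0]]';python3 - <<'E'
from h import *
im=ctrl.get_image('scene')[:,:,::-1];cv2.imwrite('pics/n_scene.png',im)
g=im.max(2);m=np.zeros_like(g);m[120:182,350:436]=(g[120:182,350:436]<50)
c,_=cv2.findContours(m,0,1);c=max(c,key=cv2.contourArea);M=cv2.moments(c);print(M['m01']/M['m00'])
s=ctrl.sense();print(s['clock'],s['wrist_force'],abs(s['qvel']).max())
print(ctrl.close_job())
E
```

```text
clock: 17.85
tool_pos: [0.5374, -0.2581, 0.2692]
tcp_rot: [0.508, 0.492, 0.512, -0.487]
wrist_force: [-0.4, -0.4, 0.2]
finger_gap: -0.0002
151.8681450404555
17.9 [-0.21268465 -0.45622209 -0.79839723] 0.00468244396177457
the job is handed in; nothing more can be done
None
```

The platen is levered up and staying up, and the job is handed in at 17.9 s of the 51 s allowed. I gripped the pry bar at its centre of gravity and slid it level through the saddle, until its nose was about 65 mm past the roller and under the platen. After letting go, I pressed the handle end down with the closed fingertips until it met the bench. I left the bar there and moved the arm clear.

- **Lift:** the scene camera showed the platen about 14 mm up (4.5 px). Its position was unchanged about 0.9 s later, just before hand-in.
- **Forces:** the wrist force peaked at 32 N in the readings, when the handle end appeared to reach the bench. It read under 1 N once clear.
- **Disagreements:** during the push the tool drifted about 5 mm in +x and pulled the bar sideways with 3 to 6 N. The top view afterwards still showed the bar within the cheeks. The overhead and scene cameras put the stand's yaw about 1° away from the wrist camera's, which was well inside the saddle's side play.

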